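Clamp and centre-punch a bracket blank

TASK

Clamp the bracket blank on the drilling board by pressing the toggle clamp's handle down fully home. Then take the spring-loaded centre punch from its stand, set its point on the scribed cross, hold it upright and press straight down until the spring inside snaps; punch nowhere else. Hang the punch back in the hole it came from, leaving the blank clamped where it lay and the other two tools of the stand in their holes.

Things in the scene. Friction and masses are not known exactly. Their poses are not given: they have to be found in the camera images.
- board: Plywood drilling board, 150 (x) x 320 (y) x 18 mm, fixed to the bench. Origin: centre of its underside, z up. An aluminium fence 18 wide, 12 high runs along y near its +x edge (x = 31 to 49 mm); the blank lies against it. The steel toggle clamp stands on the -y half in the plane x = 0: handle pivot at y = -72, z = 54 mm, arm pivot at y = -30, z = 48 mm. Closed, the clamp is at most 75 mm high and its rubber foot stands on the blank at y = 35 mm.
- clamp (a joint): Clamp handle, turning about the handle pivot (an axis along the board's x). 0 = open, handle rising 1.05 rad above level towards the board's -y; grows as the handle is pushed down; 1.05 = fully home against its stop, handle level. It swings the arm and rubber foot down by a toggle linkage and stays where it is left; the foot meets the blank about 0.2 rad before home. About 2 N at the grip moves it, 4 N over the last part.
- clamp_grip (a point): Point on the upper side of the clamp handle's black ribbed grip, 90 mm from the handle pivot. The grip is a bar of 18 mm diameter, from 46 to 116 mm from the pivot. When home the point is 64 mm above the bench.
- clamp_pad: Rubber foot of the clamp, 16 mm diameter, 12 mm long, sprung on the arm (up to 5 mm); home, it presses the blank with about 6 N. Origin: centre of its lower face.
- blank: Loose flat aluminium bracket blank, 60 (x) x 140 (y) x 6 mm, its +y end fully rounded (30 mm radius), lying on the board along the fence. Origin: on its underside, 70 mm from the straight end. A bracket of the same outline with an upturned end, lying elsewhere on the bench, is a finished sample.
- cross (a point): Where the two dark scribed lines (52 mm long) cross on top of the blank: centre of the rounded end, 40 mm from the blank's origin along its +y, 24 mm above the bench.
- stand: Wooden tool stand, 60 (x) x 200 (y) x 55 mm, fixed. Origin: centre of its underside. Three upright through holes of 17 mm diameter at y = -65, 0 and +65 mm, a tool hanging in each by its collar (26 mm diameter, 7 mm thick) on the top face, 40 mm of it inside the hole. Which tool is in which hole varies.
- punch: Spring-loaded centre punch, the tallest tool of the stand, 0.2 kg, 150 mm long, bright ringed steel. Origin: its point when the spring is relaxed; z up along it to the cap. From the point up: dark plunger 7 mm in diameter to 20 mm, nose tapering from 10 to 14 mm up to 40 mm, collar (26 mm diameter) 40 to 47 mm, round barrel of 20 mm diameter 47 to 128 mm, slimmer cap (17 mm diameter) to 150 mm. It stands 110 mm clear of the stand's top.
- punch_grip (a point): Point on the punch's axis in its barrel, 95 mm above the point: where to grip it. Grip firmly, about 40 N, so that it does not slip when pressed.
- punch_tip (a point): The punch's point, the lower end of its plunger.
- snap (a joint): The punch's hidden release (m): 0 = set, jumps to 0.005 when the spring snaps, and resets when the punch is lifted. The push on the point starts at 3 N and rises to 12 or 13 N when the punch has been pressed down about 10 mm; then it snaps and the push drops at once to about 8.5 N. The plunger's hard stop is at 15 mm.
- pin_punch: Slim dark steel pin punch hanging in the stand, 11 mm in diameter, standing 78 mm above the stand. Leave alone.
- needle_file: Needle file with a bulbous wooden handle, up to 25 mm in diameter, hanging in the stand, standing 80 mm above it. Leave alone.
Mind the look-alikes: they are no part of the job. Leave any yellow look-alike of the punch alone.

How it is judged:
By the outcome, as a careful person would: the job done as asked, in the order asked, and still so for the second after the job is handed in, with the robot touching nothing.
It also fails if it takes over 70 s, if anything falls off the work surface, if the arm or the gripper's body presses on something with over 40 N, if the wrist force passes 120 N, or if a joint passes its speed limit or range.

ROBOT

A 6-joint arm with a two-finger parallel gripper is mounted at the origin on the work surface. World frame = base frame: x ahead of the robot, y to its left, z up, the work surface at z = 0. Lengths are in m, angles in rad, forces in N, time in s.
With the tool pointing down it reaches from about 0.275 to 0.975 m from the base axis. Payload 8.4 kg.
Tool frame: the origin (TCP) lies at the very end of the fingers, on their centre line; the grasp point (between the pads) lies 19 mm behind it; z points along the fingers, y is the line along which they close (so a half turn about z gives the same grasp; the last joint's range is limited). The gripper opens to 92 mm and grips with 3 to 60 N. Pads are 20 mm wide; open, the fingers measure 128 mm over their backs; the gripper's body (75 mm by 189 mm) begins 69 mm behind the grasp point.
Start: joints at [-1.209, 0.353, 1.633, -0, 1.155, -0.002], TCP at [0.222, -0.584, 0.215] pointing down, gripper open.
Joint ranges: [-2.63, 2.63], [-0.92, 2.1], [0.06, 2.66], [-1.3, 4.44], [0, 2.69], [-3.02, 3.02]. Speed limits (rad/s): [2.22, 2.22, 2.79, 3.14, 3.14, 3.14].

INTERFACE

Orientations are given as a rotation vector (axis times angle).
In Python, from rig import sense, vision, workorder gives the robot as it stands.
- The arm moves only by the shell command python3 -m inch 'ROWS'. ROWS is a JSON object of lists of equal length, an entry for each row: "dp": the shift along the tool's x, y, z scaled (see below), a list of three; "delta_rot": the turn, a rotation vector about the tool's x, y, z scaled (see below), a list of three; "grip": the gripper's target within -1 to 1 (shut at 1, half-way at 0, fully open at -1). A call has 1 to 12 rows; each row is the pose to reach, as a shift and turn from the pose commanded when the call began, along the tool's axes at that moment; what a row does not reach only later rows make up. The controller multiplies each number of a shift by 0.2 m and each number of a turn by 90 degrees. A row lasts 1/12 s, in which the tool goes at most 41.7 mm and 7.16 degrees, less where a joint would pass 70% of its speed; a pose out of reach is approached as far as the arm can. A call with a number of a shift or a turn outside -1 to 1 is refused whole. A call with a gripper value outside its range is refused whole. The fingers move at their own pace and stop on an object; the grip force is fixed at half the most. Time passes only in rows, so rows that repeat a pose let the fingers close. It gives the time, the measured TCP pose, the force, the opening and the grip force at its end, in the units of the state.
- sense(): the state, without advancing time (a new reading comes with each control period).
- vision.capture(name): name is "scene" or "top"; returns (picture, depth): 384x512x3 uint8, blue, green, red; 384x512 float32, m along the optical axis (not along the pixel's ray), 0 where there is no reading.
- vision.camera_info(name): a dict with "intrinsics" (3x3 intrinsics, pixels), "k1" (the pictures are not rectified: a ray, as slopes to the right and down, at radius r is drawn at 1 + k1 r^2 times it, then the intrinsics apply), "world_to_cam" (4x4, takes a point from world to camera coordinates). Camera axes: x right, y down, z forward; pixel columns grow to the right and rows downward; lengths in m; the calibration is good to about 2 mm. A picture is of the moment at which its call begins. camera_info takes no time and is no camera call.
- workorder.hand_in(): hands the job in; it is judged then, once.
The state is a dict: "clock": time; "qpos": joint angles; "joint_vel": joint speeds; "joint_efforts": joint torques, N m; "ee_pos": TCP position; "eef_rot": TCP orientation; "ft_force": force on the tool from outside, world axes, zero at the start; "wrist_torque": the same for the moment, N m; "finger_gap": finger opening in m; "grasp_force": force on a finger pad.
Only numpy, scipy, OpenCV 4.12 (cv2) and the standard library are available. Lean on these libraries where they do the work, as an engineer would, in place of code of your own. Each camera call takes 0.05 s, during which the arm holds its last target. There are 200 camera calls.

## Working session

There is one attempt and no reset: what is moved stays moved. The work goes in short steps, Python scripts to look and compute and a shell command to move; the robot and the scene stay as the last step left them, time stands still between calls to the robot, and variables do not carry over. Pictures are saved under pics/ and viewed, at most 10 in all, crops included, and the job is handed in when it is done.

```bash
mkdir -p pics; ls; python3 - <<'E'
from rig import sense, vision
import cv2, numpy as np
for n in ("scene","top"):
    p,d=vision.capture(n); cv2.imwrite(f"pics/{n}0.png",p); np.savez(f"{n}0.npz",p=p,d=d)
    i=vision.camera_info(n); print(n,i)
s=sense();print(s)
E
```

```text
pics
scene {'intrinsics': array([[423.6530119 ,   0.        , 269.09435529],
       [  0.        , 423.6530119 , 193.25187096],
       [  0.        ,   0.        ,   1.        ]]), 'k1': 0.039273485668368836, 'world_to_cam': array([[ 0.48939362,  0.87191623,  0.01599929, -0.19764056],
       [ 0.53197961, -0.28395431, -0.79772655, -0.21710764],
       [-0.69100765,  0.39891358, -0.60280708,  1.60475712],
       [ 0.        ,  0.        ,  0.        ,  1.        ]])}
top {'intrinsics': array([[434.78968839,   0.        , 246.52998196],
       [  0.        , 434.78968839, 190.75795732],
       [  0.        ,   0.        ,   1.        ]]), 'k1': -0.006432019546830904, 'world_to_cam': array([[-0.00818434, -0.99992287,  0.00934188, -0.07309193],
       [-0.99067524,  0.00683738, -0.13607282,  0.56022548],
       [ 0.13599845, -0.01036844, -0.99065479,  1.12904144],
       [ 0.        ,  0.        ,  0.        ,  1.        ]])}
{'clock': 0.1, 'qpos': array([-1.20942551e+00,  3.53592722e-01,  1.63403385e+00, -1.56443364e-05,
        1.15520824e+00, -2.40505652e-03]), 'joint_vel': array([-3.63913280e-04, -1.94405613e-04, -6.41706742e-04, -9.30321679e-04,
       -1.63399427e-05,  5.63265676e-04]), 'joint_efforts': array([-2.00309172e-03, -5.94911420e+01, -3.34931231e+01,  6.98144292e-02,
        1.83655164e-02, -1.71408965e-05]), 'ee_pos': array([ 0.22221639, -0.5836947 ,  0.21394122]), 'eef_rot': array([-3.08856741e+00, -5.68061427e-01,  3.70297327e-04]), 'ft_force': array([-0.51890568,  0.28463964, -0.09820104]), 'wrist_torque': array([ 0.0416988 , -0.00623823,  0.02463827]), 'grasp_force': 0.0, 'finger_gap': 0.09191150605188257}
```

View pics/scene0.png

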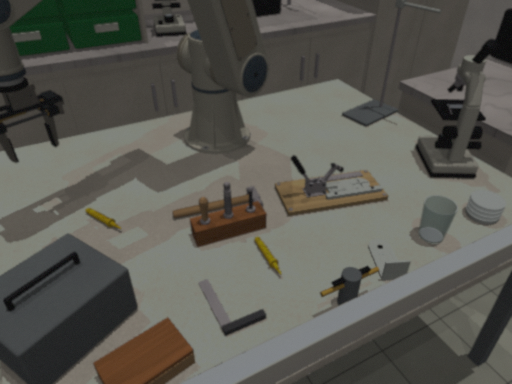

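View pics/top0.png

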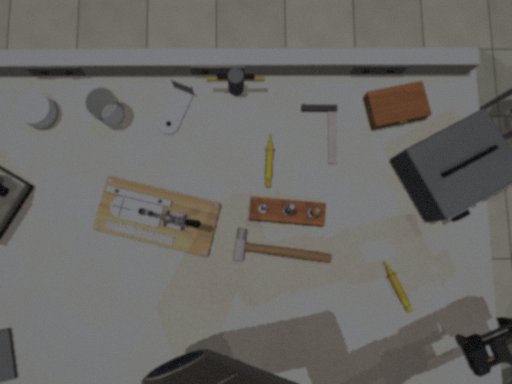

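The scene view shows the stand at (228,222), with the wooden-handled file at (204,210), the tall bright tool at (227,198) and the dark pin punch at (250,200). The board with the open clamp is at (330,190). In the top view the board is at (157,215) and the stand at (288,210).

Things that could be mistaken for the punch, in top view pixels:
- tall steel tool in the middle hole (289,210)
- pin punch (263,209)
- file (314,212)
- yellow look-alikes (269,160) and (398,287)

For the blank, the other candidate is the finished sample at (178,107). I choose the middle tall steel tool and check it in a close crop.

```bash
python3 - <<'E'
import cv2, numpy as np
def crop(f,x,y,w,h,s,g=1.8):
    p=np.load(f)['p'][y:y+h,x:x+w]
    p=np.clip(p.astype(float)*g,0,255).astype(np.uint8)
    return cv2.resize(p,None,fx=s,fy=s,interpolation=cv2.INTER_CUBIC)
a=crop('top0.npz',90,170,133,95,6); cv2.imwrite('pics/c1.png',a)
b=crop('top0.npz',240,190,95,40,4); c=crop('scene0.npz',185,165,95,85,4)
cv2.imwrite('pics/c2.png',np.vstack([b,c]))
E
```

```text
(no output)
```

View pics/c1.png

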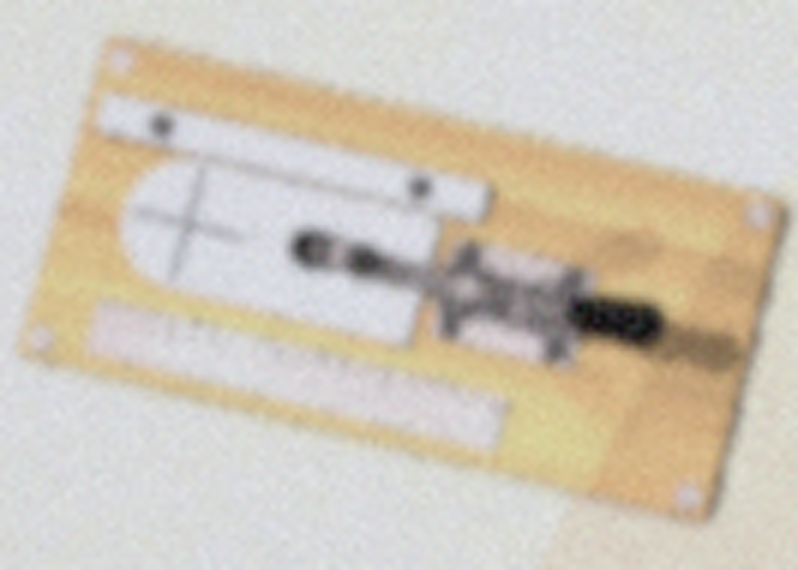

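View pics/c2.png

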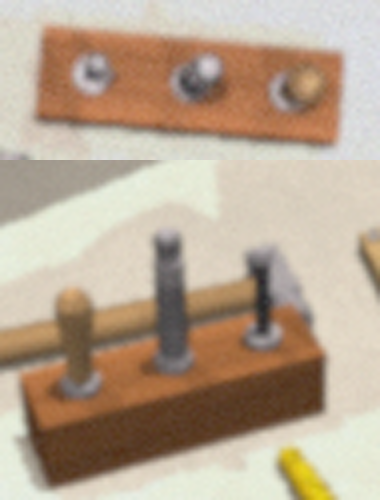

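The crops confirm it. The tall ringed steel punch is in the middle hole (collar at crop (195,80)), the file is on the right and the pin punch on the left in the top view. The cross is at crop (188,222), the board corners are clear, and the clamp is open with its grip at (620,315).

```bash
cat > h.py <<'E'
import numpy as np, cv2
from rig import sense, vision
from scipy.spatial.transform import Rotation as R
def ray(cam,uv):
    i=vision.camera_info(cam); K=i['intrinsics']; T=np.array(i['world_to_cam'])
    xd=(np.array(uv,float)-K[:2,2])/[K[0,0],K[1,1]]; x=xd.copy()
    for _ in range(10): x=xd/(1+i['k1']*(x@x))
    Ro,t=T[:3,:3],T[:3,3]; return -Ro.T@t, Ro.T@np.r_[x,1]
def at(cam,uv,z):
    o,d=ray(cam,uv); return o+d*(z-o[2])/d[2]
def pix(cam,P):
    i=vision.camera_info(cam); T=np.array(i['world_to_cam']); c=T[:3,:3]@P+T[:3,3]; x=c[:2]/c[2]
    x=x*(1+i['k1']*(x@x)); return x*np.diag(i['intrinsics'])[:2]+i['intrinsics'][:2,2]
def uc(p,x,y,s): return [(p[0]+.5)/s-.5+x,(p[1]+.5)/s-.5+y]
def fit(loc,wor):
    loc=np.array(loc,float);wor=np.array(wor)[:,:2]; a=loc-loc.mean(0);b=wor-wor.mean(0)
    th=np.arctan2((a[:,0]*b[:,1]-a[:,1]*b[:,0]).sum(),(a*b).sum()); c,s=np.cos(th),np.sin(th); M=np.array([[c,-s],[s,c]])
    t=wor.mean(0)-M@loc.mean(0); return th,t,M,wor-(loc@M.T+t)
def todelta(P=None,rv=None):
    "dp,delta_rot (scaled) to go from the measured pose to world position P / rotvec rv"
    s=sense(); A=R.from_rotvec(s['eef_rot']); 
    dp=A.inv().apply(np.array(P)-s['ee_pos'])/.2 if P is not None else None
    dr=(A.inv()*R.from_rotvec(rv)).as_rotvec()/(np.pi/2) if rv is not None else None
    return np.round(dp,4),dr if dr is None else np.round(dr,4)
E
python3 - <<'E'
from h import *
np.set_printoptions(precision=4,suppress=True)
B=lambda p,z:at('top',uc(p,90,170,6),z)
S=lambda p,z:at('top',uc(p,240,190,4),z)
# top image up=+x, left=+y. corners: TL=(+x,+y)
loc=[(75,160),(75,-160),(-75,-160),(-75,160)]
w=[B(p,.018) for p in [(107,37),(787,203),(710,520),(20,352)]]
th,t,M,r=fit(np.array(loc)/1e3,w);print('board',th,t,r*1e3)
print('cross',B((188,222),.024), 'local',M.T@(B((188,222),.024)[:2]-t))
for p in [(438,222),(408,345),(120,222)]: print('blank loc',M.T@(B(p,.024)[:2]-t))
g=t+M@[0,-.072-.09*np.cos(1.05)]; print('grip open pred',g, pix('top',np.r_[g,.054+.09*np.sin(1.05)]),uc((620,315),90,170,6))
loc=[(30,100),(30,-100),(-30,-100),(-30,100)]
w=[S(p,.055) for p in [(43,27),(343,52),(333,143),(37,113)]]
th2,t2,M2,r=fit(np.array(loc)/1e3,w);print('stand',th2,t2,r*1e3)
print('collar',S((195,80),.062),'cap',S((208,67),.165))
C=lambda p:uc((p[0],p[1]-160),185,165,4)
print('scene cap',at('scene',C((168,233)),.165), 'collar', at('scene',C((175,362)),.0585))
for n in ('top0',):
  d=np.load('top0.npz')['d']; 
  u=uc((208,67),240,190,4);print('depth cap',d[int(round(u[1])),int(round(u[0]))])
  u=uc((600,315),90,170,6);print(d[int(u[1])-2:int(u[1])+3,int(u[0])-4:int(u[0])+8])
E
```

```text
board -0.24374069510043744 [0.4961 0.1652] [[-0.8867  0.9531]
 [-2.0834  1.083 ]
 [ 1.5557 -0.7593]
 [ 1.4144 -1.2768]]
cross [0.5209 0.2621 0.024 ] local [0.0006 0.1   ]
blank loc [ 0.027  -0.0093]
blank loc [-0.0296 -0.0105]
blank loc [-0.0065  0.1297]
grip open pred [0.4679 0.0519] [194.2839 223.1328] [192.91666666666669, 222.08333333333334]
stand -0.10058131679818579 [ 0.5041 -0.183 ] [[-1.6669 -0.6971]
 [ 0.3774  0.2148]
 [ 0.1038  2.732 ]
 [ 1.1857 -2.2497]]
collar [ 0.5058 -0.1862  0.062 ] cap [ 0.504  -0.1832  0.165 ]
scene cap [ 0.507  -0.1851  0.165 ] collar [ 0.5078 -0.1855  0.0585]
depth cap 1.035472
[[1.0873 1.0792 1.0793 1.0731 1.0704 1.064  1.0577 1.0556 1.0533 1.0458
  1.0404 1.0433]
 [1.0843 1.0803 1.0775 1.0709 1.0627 1.0606 1.0559 1.051  1.047  1.0381
  1.036  1.0402]
 [1.0843 1.0814 1.07   1.07   1.0611 1.0563 1.0512 1.0454 1.0408 1.0378
  1.0338 1.0343]
 [1.0875 1.0775 1.072  1.0675 1.0604 1.0608 1.0467 1.0495 1.0375 1.0356
  1.0348 1.0379]
 [1.0899 1.0822 1.074  1.0684 1.0632 1.0552 1.0473 1.0435 1.0385 1.034
  1.0347 1.0353]]
```

```bash
python3 -m inch '{"dp":[[0.77,-0.85,-0.1],[0.77,-0.85,-0.1],[0.77,-0.85,-0.1],[0.77,-0.85,-0.1],[0.77,-0.85,-0.1],[0.77,-0.85,-0.1],[0.77,-0.85,-0.1],[0.77,-0.85,-0.1],[0.77,-0.85,-0.1],[0.77,-0.85,-0.1]],"delta_rot":[[0,0,-0.613],[0,0,-0.613],[0,0,-0.613],[0,0,-0.613],[0,0,-0.613],[0,0,-0.613],[0,0,-0.613],[0,0,-0.613],[0,0,-0.613],[0,0,-0.613]],"grip":[1,1,1,1,1,1,1,1,1,1]}'
cat > clampt.py <<'E'
from h import *
import sys
th=-.2437;t=np.array([.4961,.1652]);M=np.array([[np.cos(th),-np.sin(th)],[np.sin(th),np.cos(th)]])
def tgt(a,extra=0):   # TCP when -y corner of the finger tip touches the grip at angle a above level
    y=-.072-.09*np.cos(a)+.01*np.sin(a)+.010; z=.054+.09*np.sin(a)+.01*np.cos(a)
    return np.r_[t+M@[0,y],z]
al=th+np.pi/2
RV=R.from_matrix(np.array([[np.cos(al),np.sin(al),0],[np.sin(al),-np.cos(al),0],[0,0,-1]]).T.T).as_rotvec()
E
python3 - <<'E'
from clampt import *
print(sense()['ee_pos'],sense()['ft_force'],RV)
P=tgt(1.05)+[0,0,.06]; P[:2]+=M@[0,.01]; print('above',P,todelta(P,RV))
for a in np.linspace(1.05,0,8): print(np.round(tgt(a),4))
E
```

```text
clock: 0.93
ee_pos: [0.3058, -0.3703, 0.2345]
eef_rot: [-2.478, -1.931, 0.0]
ft_force: [0.5, -1.1, 0.4]
finger_gap: 0.0273
grasp_force: 0.0
[ 0.30579271 -0.37029274  0.23446632] [ 0.52235437 -1.10233898  0.39646905] [2.47498384 1.93495721 0.        ]
above [0.47484019 0.07969624 0.1970438 ] (array([2.3883, 0.2699, 0.1873]), array([-0.0001, -0.0001, -0.002 ]))
[0.4724 0.07   0.137 ]
[0.4695 0.0583 0.1307]
[0.4669 0.0477 0.1227]
[0.4646 0.0384 0.1131]
[0.4626 0.0306 0.1022]
[0.4611 0.0245 0.0902]
[0.46   0.0201 0.0773]
[0.4594 0.0177 0.064 ]
```

```bash
python3 -m inch '{"dp":[[0.95,0.1,0],[0.95,0.1,0],[0.95,0.1,0],[0.95,0.1,0],[0.95,0.1,0],[0.95,0.1,0]],"delta_rot":[[0,0,0],[0,0,0],[0,0,0],[0,0,0],[0,0,0],[0,0,0]],"grip":[1,1,1,1,1,1]}' && python3 -m inch '{"dp":[[0.95,0.1,0],[0.95,0.1,0],[0.95,0.1,0],[0.95,0.1,0],[0.95,0.1,0],[0.95,0.1,0]],"delta_rot":[[0,0,0],[0,0,0],[0,0,0],[0,0,0],[0,0,0],[0,0,0]],"grip":[1,1,1,1,1,1]}'
python3 - <<'E'
from clampt import *
P=tgt(1.05)+[0,0,.05]; P[:2]+=M@[0,.01]; print('above',P,todelta(P,RV))
E
```

```text
clock: 1.43
ee_pos: [0.3719, -0.1877, 0.2345]
eef_rot: [-2.476, -1.932, -0.001]
ft_force: [0.3, 0.2, -0.3]
finger_gap: 0.0003
grasp_force: 0.0
clock: 1.93
ee_pos: [0.4381, -0.0087, 0.2346]
eef_rot: [-2.476, -1.934, -0.002]
ft_force: [-1.0, -0.4, 0.6]
finger_gap: 0.0003
grasp_force: 0.0
above [0.47484019 0.07969624 0.1870438 ] (array([0.4729, 0.0713, 0.2382]), array([ 0.0003, -0.0007, -0.0006]))
```

```bash
python3 -m inch '{"dp":[[0.473,0.071,0.1],[0.473,0.071,0.238],[0.473,0.071,0.238],[0.473,0.071,0.238],[0.473,0.071,0.238]],"delta_rot":[[0,0,0],[0,0,0],[0,0,0],[0,0,0],[0,0,0]],"grip":[1,1,1,1,1]}' && python3 - <<'E'
from clampt import *
P=tgt(1.05)+[0,0,.05]; P[:2]+=M@[0,.01]; print('resid',todelta(P,RV))
E
python3 -m inch '{"dp":[[0,0,0.12],[0,0,0.24],[-0.05,0,0.25],[-0.08,0,0.265],[-0.11,0,0.2815],[-0.137,0,0.30],[-0.165,0,0.3215],[-0.165,0,0.3215]],"delta_rot":[[0,0,0],[0,0,0],[0,0,0],[0,0,0],[0,0,0],[0,0,0],[0,0,0],[0,0,0]],"grip":[1,1,1,1,1,1,1,1]}'
```

```text
clock: 2.35
ee_pos: [0.4728, 0.0764, 0.1859]
eef_rot: [-2.475, -1.933, 0.004]
ft_force: [-0.0, -0.6, -0.0]
finger_gap: 0.0004
grasp_force: 0.0
resid (array([ 0.0184,  0.0061, -0.0056]), array([-0.0015,  0.001 , -0.0007]))
clock: 3.02
ee_pos: [0.4652, 0.0437, 0.1228]
eef_rot: [2.475, 1.933, 0.001]
ft_force: [-0.6, -1.0, -0.0]
finger_gap: 0.0003
grasp_force: 0.2
```

```bash
python3 - <<'E'
from h import *
p,d=vision.capture('scene'); p=np.clip(p[120:230,250:410].astype(float)*1.8,0,255).astype(np.uint8)
cv2.imwrite('pics/c3.png',cv2.resize(p,None,fx=4,fy=4,interpolation=cv2.INTER_CUBIC)); print(sense()['ft_force'])
E
```

```text
[-0.04457939  0.00086157  0.19121301]
```

View pics/c3.png

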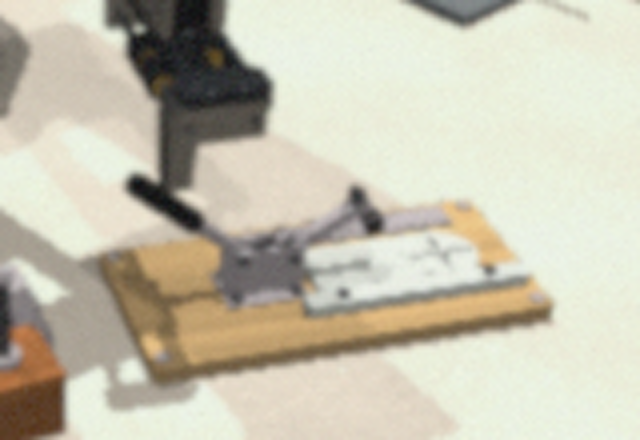

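The crop shows the fingertip at (178,185) on the grip. The handle is part way down and the arm is swinging, with the foot at (372,217). I continue along the arc.

```bash
python3 -m inch '{"dp":[[-0.024,0,0.024],[-0.048,0,0.048],[-0.068,0,0.075],[-0.085,0,0.1025],[-0.1,0,0.132],[-0.115,0,0.1625],[-0.125,0,0.195],[-0.13,0,0.227],[-0.132,0,0.25],[-0.132,0,0.25]],"delta_rot":[[0,0,0],[0,0,0],[0,0,0],[0,0,0],[0,0,0],[0,0,0],[0,0,0],[0,0,0],[0,0,0],[0,0,0]],"grip":[1,1,1,1,1,1,1,1,1,1]}'; python3 -m inch '{"dp":[[0,0,0.015],[0,0,0.03],[0,0,0.04],[0,0,0.04],[0,0,0.04]],"delta_rot":[[0,0,0],[0,0,0],[0,0,0],[0,0,0],[0,0,0]],"grip":[1,1,1,1,1]}'
```

```text
clock: 3.9
ee_pos: [0.4579, 0.0193, 0.0715]
eef_rot: [-2.475, -1.934, 0.002]
ft_force: [0.9, -0.0, 0.1]
finger_gap: 0.0004
grasp_force: 0.0
clock: 4.32
ee_pos: [0.4587, 0.0196, 0.0646]
eef_rot: [-2.475, -1.934, -0.0]
ft_force: [-0.0, 0.2, 0.5]
finger_gap: 0.0005
grasp_force: 0.0
```

```bash
python3 -m inch '{"dp":[[0,0,0.005],[0,0,0.01],[0,0,0.01],[0,0,0.01]],"delta_rot":[[0,0,0],[0,0,0],[0,0,0],[0,0,0]],"grip":[1,1,1,1]}'; python3 - <<'E'
from h import *
p,d=vision.capture('scene'); p=np.clip(p[120:230,250:410].astype(float)*1.8,0,255).astype(np.uint8)
cv2.imwrite('pics/c4.png',cv2.resize(p,None,fx=4,fy=4,interpolation=cv2.INTER_CUBIC)); print(sense()['ft_force'],sense()['ee_pos'])
E
```

```text
clock: 4.65
ee_pos: [0.459, 0.0195, 0.0637]
eef_rot: [2.475, 1.934, 0.001]
ft_force: [-5.1, -0.2, 18.1]
finger_gap: 0.0004
grasp_force: 9.0
[-5.21856773 -0.49293681 16.98792677] [0.45900897 0.01953396 0.06374187]
```

View pics/c4.png

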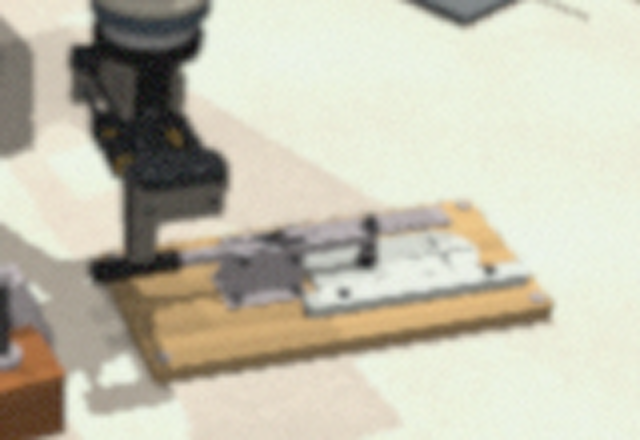

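The crop shows the handle level at (135,268), the foot on the blank at (368,255), and the finger pressing with 17 N at the height of the stop, so the clamp is home. Next I lift and go above the punch.

```bash
python3 -m inch '{"dp":[[0,0,-0.1],[0,0,-0.3],[0,0,-0.5],[0,0,-0.7],[-0.1,0.05,-0.85],[-0.3,0.15,-0.85],[-0.5,0.25,-0.85],[-0.7,0.35,-0.85],[-0.935,0.474,-0.85],[-0.935,0.474,-0.85],[-0.935,0.474,-0.85],[-0.935,0.474,-0.85]],"delta_rot":[[0,0,0],[0,0,0],[0,0,0],[0,0,0],[0,0,-0.091],[0,0,-0.091],[0,0,-0.091],[0,0,-0.091],[0,0,-0.091],[0,0,-0.091],[0,0,-0.091],[0,0,-0.091]],"grip":[1,1,1,1,-1,-1,-1,-1,-1,-1,-1,-1]}'
cat > cross.py <<'E'
from h import *
np.set_printoptions(precision=4,suppress=True)
p,d=vision.capture('top')
q=np.clip(p.astype(float)*1.8,0,255).astype(np.uint8)
a=cv2.resize(q[190:230,95:205],None,fx=7,fy=7,interpolation=cv2.INTER_CUBIC)
p2,d2=vision.capture('scene'); q2=np.clip(p2.astype(float)*1.8,0,255).astype(np.uint8)
b=cv2.resize(q2[165:215,315:395],None,fx=5,fy=5,interpolation=cv2.INTER_CUBIC)
c=cv2.resize(q2[165:245,195:265],None,fx=5,fy=5,interpolation=cv2.INTER_CUBIC)[:250]
W=np.zeros((280+250,770,3),np.uint8); W[:280]=a; W[280:,:400]=b; W[280:,420:770]=c
cv2.imwrite('pics/c5.png',W)
E
python3 cross.py
```

```text
clock: 5.7
ee_pos: [0.5054, -0.1856, 0.2323]
eef_rot: [-2.333, -2.103, -0.0]
ft_force: [0.1, -0.2, 0.2]
finger_gap: 0.0521
grasp_force: 0.0
```

View pics/c5.png

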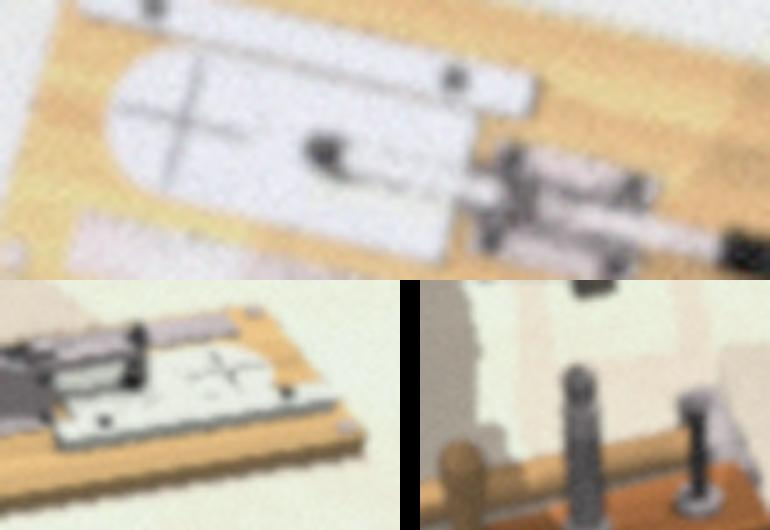

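The clamp is closed and the blank is in place. The cross is at (186,121) in the top crop and (224,88) in the scene crop. The punch cap is at (158,92) in the scene crop, with its axis near column 162 lower down.

```bash
python3 - <<'E'
from clampt import *
np.set_printoptions(precision=4,suppress=True)
c1=at('top',uc((186,121),95,190,7),.024); c2=at('scene',uc((224,88),315,165,5),.024)
print('cross',c1,c2,'board local',M.T@(c1[:2]-t),M.T@(c2[:2]-t))
print('nominal', t+M@[.001,.1])
for y,z in((92,.165),(170,.125),): print('punch scene',at('scene',uc((158 if y==92 else 161,y),195,165,5),z))
for z in(.165,.125,.0585): print(z,(pix('scene',np.array([.5055,-.185,z]))-[194.6,164.6])*5)
E
```

```text
cross [0.5201 0.2614 0.024 ] [0.5183 0.2615 0.024 ] board local [0.0001 0.0992] [-0.0017  0.0988]
nominal [0.5212 0.262 ]
punch scene [ 0.5069 -0.1863  0.165 ]
punch scene [ 0.519  -0.1921  0.125 ]
0.165 [159.1896  89.8289]
0.125 [162.62  152.116]
0.0585 [167.9751 249.8747]
```

```bash
python3 -m inch '{"dp":[[0,0,0],[0,0,0.1],[0,0,0.22],[0,0,0.34],[0,0,0.46],[0,0,0.58],[0,0,0.66],[0,0,0.705],[0,0,0.705],[0,0,0.705]],"delta_rot":[[0,0,0],[0,0,0],[0,0,0],[0,0,0],[0,0,0],[0,0,0],[0,0,0],[0,0,0],[0,0,0],[0,0,0]],"grip":[-1,-1,-1,-1,-1,-1,-1,-1,-1,-1]}' && python3 -m inch '{"dp":[[0,0,0],[0,0,0],[0,0,0],[0,0,0],[0,0,0],[0,0,0],[0,0,0],[0,0,0],[0,0,0],[0,0,0],[0,0,0],[0,0,0]],"delta_rot":[[0,0,0],[0,0,0],[0,0,0],[0,0,0],[0,0,0],[0,0,0],[0,0,0],[0,0,0],[0,0,0],[0,0,0],[0,0,0],[0,0,0]],"grip":[1,1,1,1,1,1,1,1,1,1,1,1]}'
```

```text
clock: 6.63
ee_pos: [0.5057, -0.1844, 0.092]
eef_rot: [-2.33, -2.107, 0.0]
ft_force: [0.7, 0.3, 0.1]
finger_gap: 0.0919
grasp_force: 0.0
clock: 7.63
ee_pos: [0.5055, -0.185, 0.0916]
eef_rot: [-2.331, -2.106, 0.0]
ft_force: [0.4, -0.7, -0.5]
finger_gap: 0.0197
grasp_force: 30.0
```

```bash
python3 -m inch '{"dp":[[0,0,-0.08],[0,0,-0.2],[0,0,-0.35],[0,0,-0.5],[0,0,-0.62],[0,0,-0.7],[0.1,0,-0.7],[0.25,-0.02,-0.7],[0.4,-0.03,-0.7],[0.6,-0.05,-0.7],[0.8,-0.06,-0.7],[1,-0.067,-0.7]],"delta_rot":[[0,0,0],[0,0,0],[0,0,0],[0,0,0],[0,0,0],[0,0,0],[0,0,0],[0,0,0],[0,0,0],[0,0,0],[0,0,0],[0,0,0]],"grip":[1,1,1,1,1,1,1,1,1,1,1,1]}' && python3 -m inch '{"dp":[[0.15,-0.015,0],[0.35,-0.03,0],[0.55,-0.045,0],[0.72,-0.06,0],[0.86,-0.07,0],[0.95,-0.08,0],[1,-0.08,0],[1,-0.08,0],[1,-0.08,0]],"delta_rot":[[0,0,0],[0,0,0],[0,0,0],[0,0,0],[0,0,0],[0,0,0],[0,0,0],[0,0,0],[0,0,0]],"grip":[1,1,1,1,1,1,1,1,1]}'
python3 - <<'E'
from h import *
print(todelta([.5205,.262,.115]))
E
```

```text
clock: 8.63
ee_pos: [0.5117, 0.0169, 0.2314]
eef_rot: [-2.331, -2.105, 0.001]
ft_force: [1.1, -0.5, -2.0]
finger_gap: 0.0196
grasp_force: 30.0
clock: 9.38
ee_pos: [0.5165, 0.2154, 0.2313]
eef_rot: [2.33, 2.107, -0.002]
ft_force: [0.4, -0.9, -3.1]
finger_gap: 0.0192
grasp_force: 30.0
(array([ 0.2342, -0.0028,  0.5812]), None)
```

```bash
python3 -m inch '{"dp":[[0.08,0,0.05],[0.16,0,0.15],[0.234,0,0.28],[0.234,0,0.4],[0.234,0,0.52],[0.234,0,0.6],[0.234,0,0.606],[0.234,0,0.606],[0.234,0,0.606]],"delta_rot":[[0,0,0],[0,0,0],[0,0,0],[0,0,0],[0,0,0],[0,0,0],[0,0,0],[0,0,0],[0,0,0]],"grip":[1,1,1,1,1,1,1,1,1]}'
python3 - <<'E'
from h import *
n,d0=vision.capture('scene'),0
P,Q=[],[]
for k in range(4):
    P.append(vision.capture('scene')[0].astype(float)); Q.append(vision.capture('top')[0].astype(float))
p=np.clip(np.mean(P,0)*2,0,255).astype(np.uint8); q=np.clip(np.mean(Q,0)*2,0,255).astype(np.uint8)
a=cv2.resize(p[140:210,325:395],None,fx=8,fy=8,interpolation=cv2.INTER_CUBIC)
b=cv2.resize(q[185:225,95:125],None,fx=8,fy=8,interpolation=cv2.INTER_CUBIC)
W=np.zeros((560,800,3),np.uint8); W[:,:560]=a; W[:320,560:]=b; cv2.imwrite('pics/c6.png',W)
e=sense()['ee_pos']; print(e)
for z,l in ((.0334,'tip'),(.075,'collar'),): print(l,(pix('scene',np.r_[e[:2],z])-[325,140]+.5)*8-.5)
c=np.array([.5205,.262,.024]); print('cross',(pix('scene',c)-[325,140]+.5)*8-.5,(pix('top',c)-[95,185]+.5)*8-.5)
E
```

```text
clock: 10.13
ee_pos: [0.5221, 0.2622, 0.1112]
eef_rot: [2.332, 2.105, 0.001]
ft_force: [0.3, -0.4, -1.9]
finger_gap: 0.0194
grasp_force: 30.0
[0.52157399 0.26257767 0.11086337]
tip [289.79762512 325.15358098]
collar [305.76549982 236.69247151]
cross [283.37130395 343.67512368] [211.01561787 177.27626996]
```

View pics/c6.png

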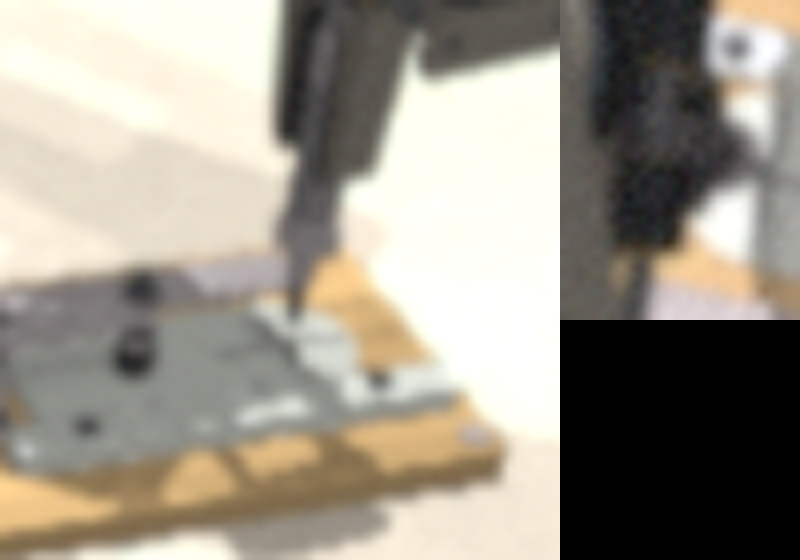

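The tip is at about (295,318) and the cross lines meet near (285,345) in the scene crop, so they are close. At 3 mm per pixel I need a subpixel comparison within the same camera.

```bash
cat > sub.py <<'E'
from h import *
from scipy.ndimage import map_coordinates
from scipy.optimize import minimize
np.set_printoptions(precision=4,suppress=True)
def cross(img,cam,x0=(.5205,.262,-.2437)):
    g=img.astype(float).mean(2)
    s=np.r_[np.linspace(-.022,-.006,17),np.linspace(.006,.022,17)]
    def line(P): return map_coordinates(g,np.array([pix(cam,q)[::-1] for q in P]).T,order=1).mean()
    def f(v):
        c,n=np.cos(v[2]),np.sin(v[2]); ex=np.array([c,n,0]);ey=np.array([-n,c,0]);o=np.array([v[0],v[1],.024]);r=0
        for a,b in((ex,ey),(ey,ex)):
            r+=line(o+s[:,None]*a)-.5*line(o+s[:,None]*a+.005*b)-.5*line(o+s[:,None]*a-.005*b)
        return r
    # coarse grid then simplex
    best=min(((f((x0[0]+i,x0[1]+j,x0[2])),i,j) for i in np.arange(-.004,.0041,.001) for j in np.arange(-.004,.0041,.001)))
    m=minimize(f,[x0[0]+best[1],x0[1]+best[2],x0[2]],method='Nelder-Mead',options=dict(initial_simplex=np.array([[x0[0]+best[1],x0[1]+best[2],x0[2]]]*4)+np.vstack([np.zeros(3),np.diag([.001,.001,.02])])))
    return m.x,m.fun
if __name__=='__main__':
    for c in('scene','top'): print(c,cross(np.load(c+'0.npz')['p'],c))
    P=np.mean([vision.capture('scene')[0].astype(float) for _ in range(8)],0); np.save('hov.npy',P)
    e=sense()['ee_pos']; off=.0766; print(e)
    g=P.mean(2); 
    for h in(.001,.004,.008,.012,.016,.025,.03,.035):
        u,v=pix('scene',np.r_[e[:2],e[2]-off+h]); us=np.arange(u-6,u+6.01,.25)
        pr=map_coordinates(g,[np.full_like(us,v),us],order=1)
        print(h,'pred u,v',round(u,2),round(v,2),'prof',pr[::2].astype(int))
E
python3 sub.py
```

```text
Traceback (most recent call last):
  File "sub.py", line 19, in <module>
    for c in('scene','top'): print(c,cross(np.load(c+'0.npz')['p'],c))
                                     ~~~~~^^^^^^^^^^^^^^^^^^^^^^^^^^^
  File "sub.py", line 15, in cross
    best=min(((f((x0[0]+i,x0[1]+j,x0[2])),i,j) for i in np.arange(-.004,.0041,.001) for j in np.arange(-.004,.0041,.001)))
  File "sub.py", line 15, in <genexpr>
    best=min(((f((x0[0]+i,x0[1]+j,x0[2])),i,j) for i in np.arange(-.004,.0041,.001) for j in np.arange(-.004,.0041,.001)))
               ~^^^^^^^^^^^^^^^^^^^^^^^^^
  File "sub.py", line 12, in f
    r+=line(o+s[:,None]*a)-.5*line(o+s[:,None]*a+.005*b)-.5*line(o+s[:,None]*a-.005*b)
                              ~~~~^^^^^^^^^^^^^^^^^^^^^^
  File "sub.py", line 8, in line
    def line(P): return map_coordinates(g,np.array([pix(cam,q)[::-1] for q in P]).T,order=1).mean()
                                                    ~~~^^^^^^^
  File "h.py", line 12, in pix
    i=vision.camera_info(cam); T=np.array(i['world_to_cam']); c=T[:3,:3]@P+T[:3,3]; x=c[:2]/c[2]
ValueError: time passes only in moves, steps and waits
```

```bash
sed -i 's/vision.camera_info(cam)/INFO[cam]/; s/^def ray/INFO={c:vision.camera_info(c) for c in ("scene","top")}\ndef ray/' h.py; python3 sub.py
```

```text
scene (array([ 0.5203,  0.2605, -0.2641]), np.float64(-16.39873421638505))
top (array([ 0.5201,  0.2622, -0.2495]), np.float64(-22.6361560440985))
[0.5214 0.2625 0.1104]
0.001 pred u,v 360.8 179.81 prof [ 66  65  64  64  66  69  75  81  87  89  87  83  78  80  86  93 100 104
 106 107 108 107 105 103  99]
0.004 pred u,v 360.94 179.03 prof [ 66  67  69  74  80  86  91  93  94  88  81  73  65  71  79  88  98 101
 102 102 101  99  97  95  92]
0.008 pred u,v 361.13 177.98 prof [70 74 79 87 94 97 99 97 92 82 71 60 54 62 71 83 92 93 94 93 91 90 89 88
 87]
0.012 pred u,v 361.32 176.93 prof [70 73 78 85 89 91 90 88 82 73 63 52 52 58 68 80 88 92 94 95 94 93 92 91
 91]
0.016 pred u,v 361.51 175.87 prof [75 75 78 81 81 82 80 77 71 64 56 49 54 59 69 79 86 94 96 98 98 98 98 97
 97]
0.025 pred u,v 361.94 173.48 prof [ 89  88  88  88  87  85  83  78  72  64  57  55  55  58  61  68  76  83
  89  92  95  97  98  99 101]
0.03 pred u,v 362.18 172.14 prof [ 89  89  89  89  88  86  82  77  70  63  57  55  55  56  59  62  66  71
  75  79  84  88  94  99 104]
0.035 pred u,v 362.42 170.79 prof [ 97  97  95  93  87  82  75  68  62  57  56  55  55  55  56  56  57  58
  62  66  75  85  95 105 110]
```

```bash
python3 -m inch '{"dp":[[-0.0085,-0.0047,0.01],[-0.0085,-0.0047,0.02],[-0.0085,-0.0047,0.03],[-0.0085,-0.0047,0.035],[-0.0085,-0.0047,0.035],[-0.0085,-0.0047,0.035]],"delta_rot":[[0,0,0],[0,0,0],[0,0,0],[0,0,0],[0,0,0],[0,0,0]],"grip":[1,1,1,1,1,1]}'
python3 - <<'E'
from h import *
P=np.mean([vision.capture('scene')[0].astype(float) for _ in range(8)],0)
p=np.clip(P*2,0,255).astype(np.uint8)[160:200,335:385]
p=cv2.resize(p,None,fx=15,fy=15,interpolation=cv2.INTER_CUBIC); cv2.imwrite('pics/c7.png',p)
e=sense()['ee_pos'];print(e,[(pix('scene',q)-[335,160]+.5)*15-.5 for q in (np.r_[e[:2],e[2]-.0766],np.r_[e[:2],.024],np.array([.5203,.2605,.024]))])
E
```

```text
clock: 11.48
ee_pos: [0.5203, 0.2609, 0.1034]
eef_rot: [-2.331, -2.106, 0.0]
ft_force: [-0.3, 0.7, -3.8]
finger_gap: 0.0192
grasp_force: 30.0
[0.52036173 0.26087927 0.10354399] [array([379.16329562, 334.52450152]), array([377.11722244, 345.95500203]), array([375.50042436, 346.29973794])]
```

View pics/c7.png

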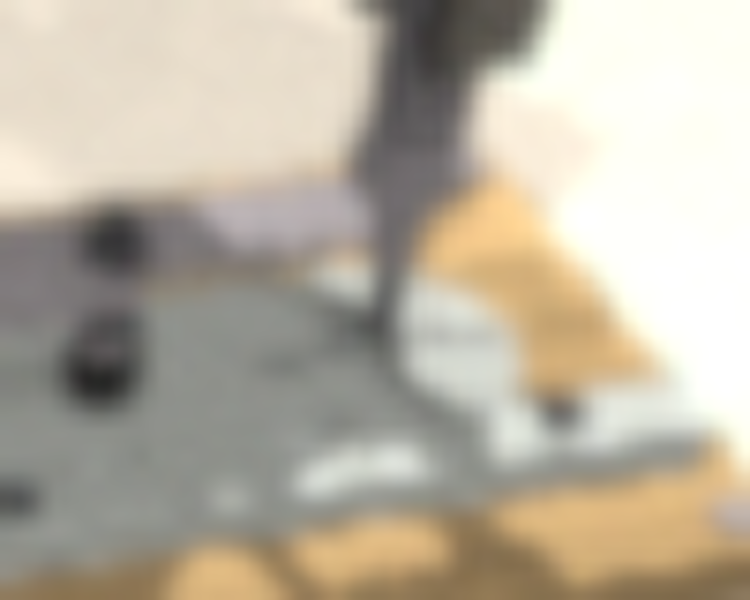

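The tip is at (378,340), sitting on the meeting point of the scribed lines near (378,346), about 2.5 mm above the blank. I press straight down.

```bash
for i in 1; do python3 -m inch '{"dp":[[0,0,0.005],[0,0,0.01],[0,0,0.015],[0,0,0.02],[0,0,0.025],[0,0,0.03],[0,0,0.035],[0,0,0.04],[0,0,0.045],[0,0,0.05],[0,0,0.05]],"delta_rot":[[0,0,0],[0,0,0],[0,0,0],[0,0,0],[0,0,0],[0,0,0],[0,0,0],[0,0,0],[0,0,0],[0,0,0],[0,0,0]],"grip":[1,1,1,1,1,1,1,1,1,1,1]}'; done; python3 -m inch '{"dp":[[0,0,0.003],[0,0,0.006],[0,0,0.006]],"delta_rot":[[0,0,0],[0,0,0],[0,0,0]],"grip":[1,1,1]}'
```

```text
clock: 12.8
ee_pos: [0.5206, 0.261, 0.0939]
eef_rot: [2.331, 2.106, 0.001]
ft_force: [-1.1, -0.6, 7.6]
finger_gap: 0.0193
grasp_force: 30.0
clock: 13.05
ee_pos: [0.5207, 0.2611, 0.0929]
eef_rot: [2.331, 2.106, 0.001]
ft_force: [-1.4, -1.2, 8.8]
finger_gap: 0.0199
grasp_force: 30.0
```

```bash
for i in 1 2 3; do python3 -m inch '{"dp":[[0,0,0.003],[0,0,0.006],[0,0,0.006]],"delta_rot":[[0,0,0],[0,0,0],[0,0,0]],"grip":[1,1,1]}' | grep -E "ee_pos|ft_"; done
```

```text
ee_pos: [0.5207, 0.2611, 0.0918]
ft_force: [-1.8, -0.3, 9.8]
ee_pos: [0.5207, 0.2611, 0.0907]
ft_force: [-2.0, -1.3, 11.6]
ee_pos: [0.5206, 0.261, 0.0892]
ft_force: [-1.2, -0.4, 8.4]
```

```bash
python3 -m inch '{"dp":[[0,0,0.003],[0,0,0.005],[0,0,0.005]],"delta_rot":[[0,0,0],[0,0,0],[0,0,0]],"grip":[1,1,1]}' | grep -E "ee_pos|ft_"; python3 -m inch '{"dp":[[0,0,-0.03],[0,0,-0.08],[0,0,-0.16],[0,0,-0.3],[0,0,-0.45],[0,0,-0.6],[0,0,-0.7],[0,0,-0.7],[0,0,-0.7]],"delta_rot":[[0,0,0],[0,0,0],[0,0,0],[0,0,0],[0,0,0],[0,0,0],[0,0,0],[0,0,0],[0,0,0]],"grip":[1,1,1,1,1,1,1,1,1]}'
python3 - <<'E'
from h import *
s=sense()
print(todelta([.5055,-.185,.230],[-2.331,-2.106,0]))
from sub import cross
P=np.mean([vision.capture('top')[0].astype(float) for _ in range(3)],0)
P=np.mean([vision.capture('scene')[0].astype(float) for _ in range(4)],0); np.save('up.npy',P)
g=P.mean(2); e=s['ee_pos']
from scipy.ndimage import map_coordinates
for h in(-.004,-.002,.0,.002,.004,.012,.03,.038,.042,.046,.05):
    u,v=pix('scene',np.r_[e[:2],e[2]-.0766+h]); us=np.arange(u-7,u+7.01,.5)
    print(h,round(v,1),map_coordinates(g,[np.full_like(us,v),us],order=1).astype(int))
E
```

```text
ee_pos: [0.5206, 0.261, 0.0883]
ft_force: [-1.6, 0.2, 8.4]
clock: 14.8
ee_pos: [0.5206, 0.261, 0.2283]
eef_rot: [2.331, 2.106, 0.003]
ft_force: [0.2, 1.4, -3.9]
finger_gap: 0.0194
grasp_force: 30.0
(array([-2.2263,  0.1501, -0.0106]), array([ 0.001 , -0.0005,  0.0001]))
-0.004 148.7 [122 123 123 123 123 123 124 124 124 122 120 116 111 110 111 115 121 124
 126 127 128 128 128 127 127 127 127 128 128]
-0.002 148.2 [122 123 124 124 125 125 125 125 125 121 117 109 100 100 101 109 118 122
 126 127 127 127 127 127 127 127 127 128 128]
0.0 147.6 [124 124 125 126 126 126 126 126 124 119 113 101  90  89  90 102 113 119
 125 126 127 127 127 127 127 127 127 127 127]
0.002 147.0 [125 126 126 127 127 127 127 126 123 116 106  90  79  77  80  95 107 117
 123 125 127 127 127 127 127 127 127 127 127]
0.004 146.4 [126 126 127 127 128 127 127 126 122 115 102  84  73  67  73  89 103 115
 123 126 127 127 127 127 127 127 127 127 127]
0.012 144.1 [126 126 127 127 127 127 127 124 119 109  95  80  65  61  71  84 102 115
 121 125 126 127 127 127 127 127 127 127 127]
0.03 138.7 [128 128 128 127 126 123 116 108  95  82  69  59  56  55  58  62  70  79
  90 100 108 114 118 122 124 126 126 127 127]
0.038 136.3 [127 125 121 113 103  88  74  65  57  56  55  54  54  54  54  55  56  56
  57  62  69  82  96 109 120 123 126 127 127]
0.042 135.1 [126 123 116 107  93  75  63  54  51  52  52  52  53  53  54  54  54  53
  56  61  72  87 101 114 121 125 126 126 126]
0.046 133.9 [126 125 118 110  95  81  68  56  52  49  49  49  49  49  49  50  50  52
  58  65  79  94 107 119 123 126 126 127 127]
0.05 132.6 [127 125 123 116 107  94  78  64  52  46  44  44  44  44  44  45  46  50
  57  68  83  98 112 121 124 126 126 126 126]
```

```bash
python3 - <<'E'
from h import *
from scipy.ndimage import map_coordinates
hs=np.arange(.018,.056,.002)
for f,e in(('hov.npy',[.5214,.2625,.1104]),('up.npy',[.5206,.261,.2283])):
    g=np.load(f).mean(2); e=np.array(e); o=[]
    for h in hs:
        u,v=pix('scene',np.r_[e[:2],e[2]-.0766+h]); us=np.arange(u-8,u+8.01,.1)
        p=map_coordinates(g,[np.full_like(us,v),us],order=1); n=len(us)//2
        lo=p[n-5:n+6].min(); w=[]
        for q in (p[:n][::-1],p[n:]):
            q=q[:60]; t=(q[:55].max()+lo)/2; w.append(np.argmax(q>t)*.1)
        d=np.linalg.norm((INFO['scene']['world_to_cam']@np.r_[e[:2],e[2]-.03,1])[2])/423.6*1e3
        o.append(sum(w)*d)
    print(f,np.round(o,1))
print(np.round(hs*1e3))
E
```

```text
hov.npy [ 9.8 11.1 11.7 12.  12.6 13.8 16.3 19.3 21.5 23.  24.3 24.3 24.3 24.
 23.3 22.4 22.1 21.5 21.2 20.9]
up.npy [ 9.9 10.7 11.3 11.3 11.6 12.8 14.2 16.5 19.7 22.4 23.5 23.8 23.8 23.2
 22.4 21.2 20.6 20.6 20.6 20.6]
[18. 20. 22. 24. 26. 28. 30. 32. 34. 36. 38. 40. 42. 44. 46. 48. 50. 52.
 54. 56.]
```

The collar edges move by less than about 1 mm, so the punch did not slip and the force drop from 11.6 to 8.4 N was the snap. Now I return it to its hole.

```bash
python3 -m inch '{"dp":[[-0.1,0.005,0],[-0.25,0.02,0],[-0.42,0.03,0],[-0.6,0.04,0],[-0.8,0.055,0],[-1,0.07,0],[-1,0.07,0]],"delta_rot":[[0,0,0],[0,0,0],[0,0,0],[0,0,0],[0,0,0],[0,0,0],[0,0,0]],"grip":[1,1,1,1,1,1,1]}' >/dev/null && python3 -m inch '{"dp":[[-0.15,0.01,0],[-0.35,0.02,0],[-0.55,0.04,0],[-0.75,0.05,0],[-0.9,0.06,0],[-1,0.07,0],[-1,0.07,0],[-1,0.07,0]],"delta_rot":[[0,0,0],[0,0,0],[0,0,0],[0,0,0],[0,0,0],[0,0,0],[0,0,0],[0,0,0]],"grip":[1,1,1,1,1,1,1,1]}'; python3 - <<'E'
from h import *
print(todelta([.5055,-.185,.15],[-2.331,-2.106,0]))
E
```

```text
clock: 16.4
ee_pos: [0.5076, -0.1405, 0.2272]
eef_rot: [-2.333, -2.103, 0.0]
ft_force: [0.2, 0.8, -2.2]
finger_gap: 0.0193
grasp_force: 30.0
(array([-0.2223,  0.0129,  0.3859]), array([-0.0004, -0.0002, -0.0014]))
```

```bash
python3 -m inch '{"dp":[[-0.1,0.007,0],[-0.2,0.013,0],[-0.222,0.013,0.05],[-0.222,0.013,0.15],[-0.222,0.013,0.28],[-0.222,0.013,0.386],[-0.222,0.013,0.386],[-0.222,0.013,0.386],[-0.222,0.013,0.386]],"delta_rot":[[0,0,0],[0,0,0],[0,0,0],[0,0,0],[0,0,0],[0,0,0],[0,0,0],[0,0,0],[0,0,0]],"grip":[1,1,1,1,1,1,1,1,1]}'; python3 - <<'E'
from h import *
print(todelta([.5055,-.185,.0946],[-2.331,-2.106,0]))
E
```

```text
clock: 17.15
ee_pos: [0.5066, -0.1837, 0.1512]
eef_rot: [2.33, 2.107, 0.001]
ft_force: [0.2, 0.8, -0.6]
finger_gap: 0.0194
grasp_force: 30.0
(array([-0.0072, -0.0048,  0.283 ]), array([ 0.0004, -0.    ,  0.0005]))
```

```bash
python3 -m inch '{"dp":[[-0.006,-0.005,0.02],[-0.006,-0.005,0.06],[-0.006,-0.005,0.11],[-0.006,-0.005,0.16],[-0.006,-0.005,0.21],[-0.006,-0.005,0.25],[-0.006,-0.005,0.27],[-0.006,-0.005,0.278],[-0.006,-0.005,0.278],[-0.006,-0.005,0.278]],"delta_rot":[[0,0,0],[0,0,0],[0,0,0],[0,0,0],[0,0,0],[0,0,0],[0,0,0],[0,0,0],[0,0,0],[0,0,0]],"grip":[1,1,1,1,1,1,1,1,1,1]}'; for i in 1 2 3; do python3 -m inch '{"dp":[[0,0,0.0025],[0,0,0.005],[0,0,0.005]],"delta_rot":[[0,0,0],[0,0,0],[0,0,0]],"grip":[1,1,1]}' | grep -E "ee_pos|ft_"; done
```

```text
clock: 17.98
ee_pos: [0.505, -0.1855, 0.095]
eef_rot: [2.331, 2.106, 0.0]
ft_force: [0.3, 0.0, -3.3]
finger_gap: 0.0195
grasp_force: 30.0
ee_pos: [0.5049, -0.1855, 0.0941]
ft_force: [0.4, -0.8, -2.9]
ee_pos: [0.5047, -0.1854, 0.0929]
ft_force: [-0.6, 0.2, -2.5]
ee_pos: [0.5047, -0.1854, 0.0918]
ft_force: [-0.7, -1.1, -2.6]
```

```bash
for i in 1 2; do python3 -m inch '{"dp":[[0,0,0.0025],[0,0,0.0035],[0,0,0.0035]],"delta_rot":[[0,0,0],[0,0,0],[0,0,0]],"grip":[1,1,1]}' | grep -E "ee_pos|ft_"; done
```

```text
ee_pos: [0.5048, -0.1855, 0.0916]
ft_force: [-3.0, 0.6, 3.9]
ee_pos: [0.5049, -0.1855, 0.0915]
ft_force: [-4.1, 0.3, 12.9]
```

Collar contact came at z = 0.0916, the same height as before the punch, so nothing slipped and the snap is confirmed. I release and retreat.

```bash
python3 -m inch '{"dp":[[0,0,-0.003],[0,0,-0.003],[0,0,-0.003],[0,0,-0.003],[0,0,-0.003],[0,0,-0.003],[0,0,-0.003],[0,0,-0.003],[0,0,-0.003],[0,0,-0.003]],"delta_rot":[[0,0,0],[0,0,0],[0,0,0],[0,0,0],[0,0,0],[0,0,0],[0,0,0],[0,0,0],[0,0,0],[0,0,0]],"grip":[1,-1,-1,-1,-1,-1,-1,-1,-1,-1]}' && python3 -m inch '{"dp":[[0,0,-0.05],[0,0,-0.15],[0,0,-0.28],[0,0,-0.42],[0,0,-0.56],[0,0,-0.7],[0,-0.2,-0.75],[0,-0.4,-0.75],[0,-0.6,-0.75],[0,-0.6,-0.75],[0,-0.6,-0.75]],"delta_rot":[[0,0,0],[0,0,0],[0,0,0],[0,0,0],[0,0,0],[0,0,0],[0,0,0],[0,0,0],[0,0,0],[0,0,0],[0,0,0]],"grip":[-1,-1,-1,-1,-1,-1,-1,-1,-1,-1,-1]}'
python3 cross.py; python3 - <<'E'
from h import *
from sub import cross
for c in('scene','top'): print(c,cross(np.mean([vision.capture(c)[0].astype(float) for _ in range(3)],0),c))
a=cv2.imread('pics/c5.png'); p=vision.capture('top')[0]
q=cv2.resize(np.clip(p.astype(float)*1.8,0,255).astype(np.uint8)[190:240,240:335],None,fx=4,fy=4)
a[280:480,390:770]=q
p=vision.capture('scene')[0]; q=cv2.resize(np.clip(p.astype(float)*1.8,0,255).astype(np.uint8)[165:250,175:275],None,fx=3,fy=3,interpolation=cv2.INTER_CUBIC)
a[275:530,0:300]=q; cv2.imwrite('pics/c8.png',a)
E
```

```text
clock: 20.07
ee_pos: [0.5048, -0.1854, 0.0911]
eef_rot: [-2.331, -2.106, 0.0]
ft_force: [-0.1, -0.2, -0.2]
finger_gap: 0.0778
grasp_force: 0.0
clock: 20.98
ee_pos: [0.3839, -0.1731, 0.2421]
eef_rot: [2.331, 2.104, 0.001]
ft_force: [1.0, 0.8, 1.0]
finger_gap: 0.0917
grasp_force: 0.0
scene (array([ 0.5203,  0.2605, -0.2627]), np.float64(-16.130163105312477))
top (array([ 0.5201,  0.2623, -0.2513]), np.float64(-24.1282965108582))
```

View pics/c8.png

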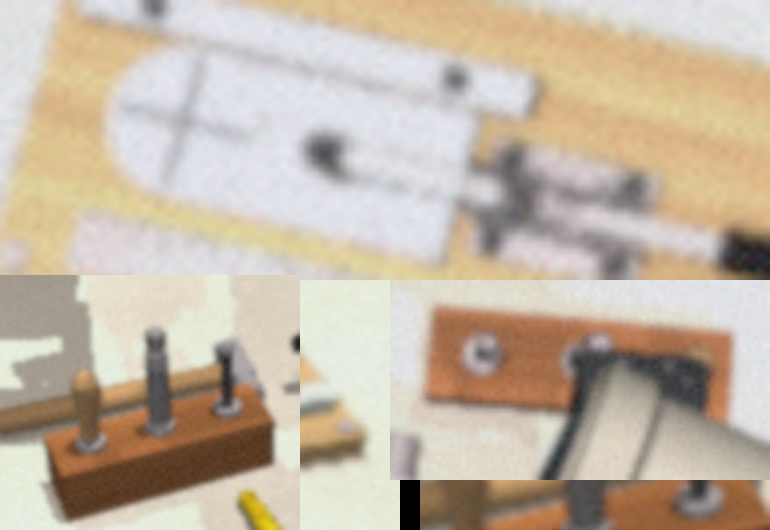

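The three tools hang upright in their holes (punch at (157,380) in the lower-left crop). The clamp is home with its foot at (325,150), and the cross fits the same position as at the start, so the blank has not moved. I hand in the job.

```bash
python3 -c "from rig import workorder; print(workorder.hand_in())"
```

```text
the job is handed in; nothing more can be done
None
```

The job is handed in after about 22 s of robot time: the blank is clamped and unmoved, the cross was punched once (read from the force drop, aimed to about 1 mm), and the punch hangs back in its own hole with the other two tools in place; no verdict was returned.

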